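Place a boxed coil on a circuit board with tongs

ROBOT

A 6-joint arm with a two-finger parallel gripper is mounted at the origin on the work surface. World frame = base frame: x ahead of the robot, y to its left, z up, the work surface at z = 0. Lengths are in m, angles in rad, forces in N, time in s.
With the tool pointing down it reaches from about 0.35 to 0.775 m from the base axis. Payload 5.5 kg.
Tool frame: the origin (TCP) lies between the finger pads, 19 mm behind the fingertips; this is the grasp point; z points along the fingers, y is the line along which they close (so a half turn about z gives the same grasp; the last joint's range is limited). The gripper opens to 85 mm and grips with 20 to 120 N. Pads are 22 mm wide; open, the fingers measure 114 mm over their backs; the gripper's body (76 mm by 85 mm) begins 54 mm behind the grasp point. The pads swing forward as they close: fully open they stand 13 mm farther back than shut.
Start: joints at [-0.14, 0.313, 0.046, 1.304, 0, 1.431], TCP at [0.575, -0, 0.25] pointing down, gripper open.
Joint ranges: [-2.76, 2.76], [-0.86, 1.69], [-1.03, 1.26], [-2.2, 2.34], [-1.47, 1.5], [-3.14, 3.14]. Speed limits (rad/s): [2.57, 2.57, 3.14, 3.14, 3.14, 3.14].

INTERFACE

Orientations are given as a unit quaternion [w, x, y, z].
In Python, from workcell import status, vision, job gives the robot as it stands. The module is installed in compiled form; this text tells all that it offers.
- The arm moves only by the tool apply_moves, never from a script. Its argument "moves" is one flat list of numbers, 6 for each row, row after row: the shift along the world's x, y, z in units of 25 mm (1.0 is 25 mm), then the turn, a rotation vector about the world's x, y, z in rad. In form: [x, y, z, rx, ry, rz, x, y, z, rx, ry, rz, ...]. A call has 1 to 20 rows; each row is the pose to reach, as a shift and turn from the pose commanded when the call began; what a row does not reach only later rows make up. A row lasts 1/12 s, in which the tool goes at most 41.7 mm and 7.16 degrees, less where a joint would pass 70% of its speed; a pose out of reach is approached as far as the arm can. A call with a gripper value outside its range is refused whole. "claw" is the opening in per cent of the stroke, from 0 (shut) to 100 (fully open), set as the call begins (left out, the last holds). The fingers move at their own pace and stop on an object; "newtons" is the grip in N (left out, the last holds). Time passes only in rows, so rows that repeat a pose let the fingers close. It gives the time, the measured TCP pose, the force, the opening and the grip force at its end, in the units of the state.
- status.get_state(): the state, without advancing time (a new reading comes with each control period).
- vision.read_camera(name): name is "scene" or "side" or "wrist"; returns a dict with "image" (384x512x3 uint8, blue, green, red), "camera_matrix" (3x3 intrinsics, pixels), "camera_from_world" (4x4, takes a point from world to camera coordinates). Camera axes: x right, y down, z forward; pixel columns grow to the right and rows downward; lengths in m; the calibration is good to about 2 mm. A picture is of the moment at which its call begins. There is no depth.
- job.hand_in(): hands the job in; it is judged then, once.
The state is a dict: "clock": time; "joint_pos": joint angles; "qvel": joint speeds; "tau": joint torques, N m; "tcp_pos": TCP position; "orientation": TCP orientation; "wrist_force": force on the tool from outside, world axes, zero at the start; "ft_torque": the same for the moment, N m; "finger_gap": finger opening in m; "grip_force": force on a finger pad.
Only numpy, scipy, OpenCV 4.12 (cv2) and the standard library are available. Lean on these libraries where they do the work, as an engineer would, in place of code of your own. Each camera call takes 0.05 s, during which the arm holds its last target. There are 200 camera calls.

TASK

Press the tilted board holder down until the board lies level. Then, with the sprung tongs only (never the fingers), take the yellow coil out of the black carrier, set it down on the green mat and let go, take it again across its narrow width, and lay it without dropping it on the white outline between the two heat sinks, long side running from one heat sink to the other. Finally stand the tongs back in their stand; leave the other coils and everything else on the bench where they are.

Things in the scene. Friction and masses are not known exactly. Their poses are not given: they have to be found in the camera images.
- tongs: Sprung steel tongs, 64 g, 130 mm tall, standing tips down in the stand. Origin: midway between the tips 1 mm below the tip ends (tongs open); z up along the tongs, y the opening direction (half a turn about z: the same). Two mirrored legs, 12 mm wide, 4 mm thick, hinge 125 mm above the tips at y = +-10 mm, under a bridge 28 mm long in y, top at 129 mm. Tip faces 50 mm apart when relaxed.
- tongs_grip (a point): Point midway between the tongs' red grip pads, 82 mm above the tips, axes as the tongs: put the TCP here, tool down, fingers either side along y (6 mm stays free under the gripper body). Pads 20 mm wide, 16 mm tall, outer faces 62 mm apart relaxed. The spring pushes each pad out with 6 N relaxed, 11 N with tips 14 mm apart. Opened past 62 mm, the gripper drops the tongs.
- leg_a (a joint): Closing angle of a tong leg, rad; the other mirrors it. 0 relaxed (tips 50 mm apart), stop at 0.19; tip gap in mm = 50 - 250 x angle. 1 mm less between the pads brings the tips 2.9 mm closer: pads 58 mm apart = tips 38 mm (0.048, good for carrying the open tongs), pads 52 mm = tips 20 mm and parallel.
- stand: Fixed aluminium stand for the tongs on a black foot 70 x 100 mm: an upright open pocket, 17 mm (x) by 70 mm (y) inside, rim 45 mm above the bench. Origin: underside centre, x and y along the pocket's narrow and long directions.
- stand_floor (a point): Centre of the pocket's inner floor, 40 mm below its rim, axes as the stand; the tongs' tips stand on it with the tongs' y along the pocket's y (either way round).
- carrier: Fixed black parts carrier, 100 x 104 mm, with three lanes along its x, open at both ends: each 20 mm wide, centre lines at y = -30, 0, +30 mm, floor 4 mm above the bench; ribs between them 10 mm thick, tops 24 mm above the bench. One coil lies in each lane. Origin: underside centre.
- coil: The yellow boxed coil to be moved, a block 26 mm long (its x), 14 mm wide (y), 18 mm high, about 30 g. Origin: centre of its underside, z up. It lies in one of the three lanes, length along the lane, so there the tongs reach only its two ends.
- coil_blue: A blue coil of the same size in another lane; leave it.
- coil_grey: A grey coil of the same size in another lane; leave it.
- mat: Fixed green put-down mat, 120 x 100 mm, 3 mm thick, empty. Origin: underside centre.
- tilt (a joint): Tilt of the circuit board, rad: 0 is level, on its stop; positive = far edge raised (starts 0.3 to 0.55). The hinge is stiff by friction and stays where it is left; pressing the red tab down takes 1 to 4 N.
- tab (a point): Top of the red tab (20 x 40 mm) at the middle of the board's far edge, to press down; 151 mm from the hinge in the board's x. 30 mm above the bench when the board is level.
- landing (a point): Centre of the white outline (20 x 32 mm) on the board's upper face, 30 mm above the bench when level; x from the near hinge edge (60 mm away) to the far edge, y across, z out of the face. Grey heat sinks 32 mm high (24 mm in x, 22 in y) stand at y = +-27 mm, 32 mm clear between them: the coil's length goes along y, and the tongs have room only along x (30 mm either side of centre).
- holder: Fixed aluminium base of the board holder, 170 x 180 mm; its origin lies on the bench, below the board's hinge line at the near edge; x towards the far edge.
- spray: Bystander: spray can, 66 mm across, 190 mm high.
- jar: Bystander: amber jar, 48 mm across, 60 mm high.
- spool: Bystander: metal spool, 52 mm across, 40 mm high.
- driver: Bystander: screwdriver lying on the bench.
Things that resemble listed ones, but are neither listed nor needed, are in the scene too. Several things have the shape of the holder; the one meant has the colours described above.

How it is judged:
By the outcome, as a careful person would: the job done as asked, in the order asked, and still so for the second after the job is handed in, with the robot touching nothing.
It also fails if it takes over 72 s, if anything falls off the work surface, if the arm or the gripper's body presses on something with over 40 N, if the wrist force passes 120 N, or if a joint passes its speed limit or range.

## Working session

There is one attempt and no reset: what is moved stays moved. The work goes in short steps, Python scripts to look and compute and a tool call to move; the robot and the scene stay as the last step left them, time stands still between calls to the robot, and variables do not carry over. Pictures are saved under pics/ and viewed, at most 16 in all, crops included, and the job is handed in when it is done.

Besides the shell and the picture viewer there is one more tool, called after "Call:" as name(argument=value, ...), one argument or row to a line, values as JSON. apply_moves: Moves the arm, as the interface text tells. Its arguments: {"type":"object","properties":{"moves":{"type":"array","items":{"type":"number"}},"claw":{"type":"number"},"newtons":{"type":"number"}},"required":["moves"]}

```bash
mkdir -p pics
cat > h.py <<'E'
import numpy as np, cv2
from workcell import status, vision, job
def cam(n):
    c=vision.read_camera(n); return c["image"],np.array(c["camera_matrix"]),np.array(c["camera_from_world"])
def proj(P,K,T):
    P=np.atleast_2d(P); q=(T[:3,:3]@P.T).T+T[:3,3]; u=(K@q.T).T; return u[:,:2]/u[:,2:]
def ray(px,z,K,T):
    R=T[:3,:3]; o=-R.T@T[:3,3]; px=np.atleast_2d(px).astype(float)
    d=(R.T@np.linalg.inv(K)@np.c_[px,np.ones(len(px))].T).T
    return o+d*((z-o[2])/d[:,2])[:,None]
E
python3 - <<'E'
from h import *
s=status.get_state(); print(s)
ims=[]
for n in("scene","side","wrist"):
    im,K,T=cam(n); np.savez(f"{n}0.npz",im=im,K=K,T=T)
    print(n,K[0,0],np.round(-T[:3,:3].T@T[:3,3],3),np.round(T[2,:3],2))
    cv2.imwrite(f"pics/{n}0.png",cv2.resize(im,(800,600),interpolation=cv2.INTER_CUBIC))
E
```

```text
{'clock': 0.0, 'joint_pos': array([-1.39611904e-01,  3.14000151e-01,  4.49701096e-02,  1.30353987e+00,
        4.50424319e-06,  1.43119875e+00]), 'qvel': array([-0.00073622,  0.00036978, -0.00063423, -0.00159629, -0.000148  ,
        0.00083685]), 'tau': array([-2.90074182e-03, -4.80629075e+01,  2.98531097e+01,  1.95313990e-02,
       -3.83516899e-04, -4.27451073e-05]), 'tcp_pos': array([5.74543871e-01, 4.89048561e-05, 2.49105312e-01]), 'orientation': array([-7.09567869e-04,  7.07111572e-01,  7.07101435e-01, -5.31901767e-04]), 'wrist_force': array([0.09865933, 0.0845679 , 0.59770672]), 'ft_torque': array([ 0.06730559, -0.01742151, -0.00744057]), 'grip_force': 0.0, 'finger_gap': 0.08522907353712539}
scene 495.145474539719 [1.393 0.559 1.006] [-0.64 -0.44 -0.63]
side 408.79196618604647 [-0.327 -0.85   0.73 ] [ 0.63  0.6  -0.48]
wrist 330.9433236990489 [0.574 0.083 0.373] [-0.   -0.32 -0.95]
```

View pics/scene0.png

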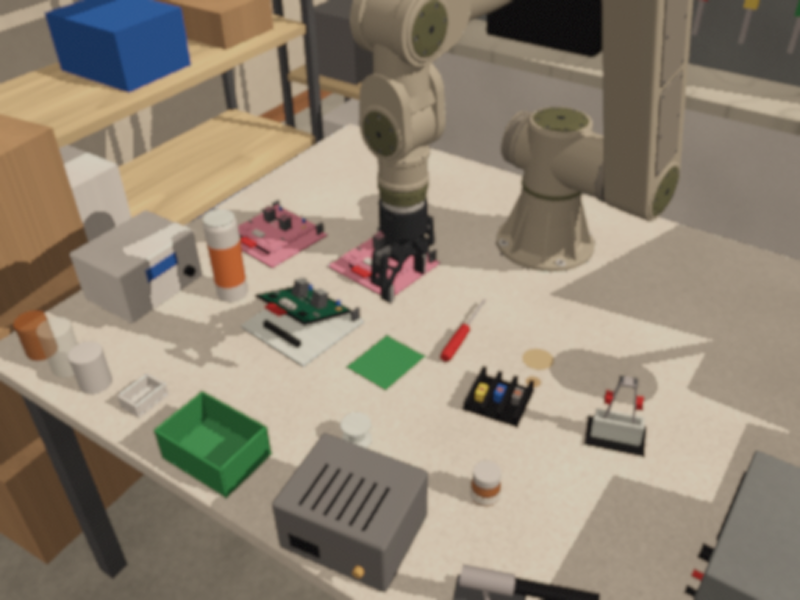

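View pics/side0.png

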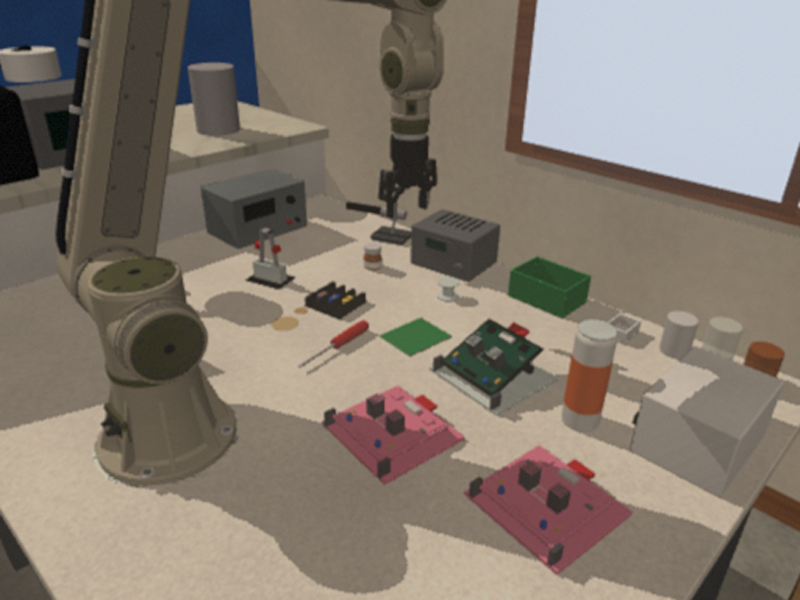

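The scene image shows the tilted green board at about (305,310), mat (387,361), carrier with the yellow coil in its left lane (500,395) and the tongs in the stand (618,420). The side image confirms these at (490,360), (416,336), (335,300) and (270,265). The two pink holders are decoys.

Run:
```python
from h import *
pts={"scene":{"mat":(387,361,.003),"carr":(500,400,.01),"stand":(615,432,.01),"tab":(275,309,.08),"landing":(308,296,.05),"yel":(482,393,.02),"driver":(460,335,.01),"jar":(487,495,0),"spool":(356,438,0),"spray":(230,290,0)},
"side":{"mat":(416,336,.003),"carr":(335,300,.01),"stand":(270,276,.01),"tab":(517,329,.08),"landing":(482,350,.05),"yel":(347,300,.02),"driver":(340,340,.01)}}
for n,d in pts.items():
    z=np.load(n+"0.npz")
    for k,(u,v,h) in d.items(): print(n,k,np.round(ray((u*.64,v*.64),h,z["K"],z["T"])[0],3))
```

```text
scene mat [ 0.526 -0.069  0.003]
scene carr [0.504 0.16  0.01 ]
scene stand [0.463 0.357 0.01 ]
scene tab [ 0.592 -0.28   0.08 ]
scene landing [ 0.498 -0.279  0.05 ]
scene yel [0.516 0.129 0.02 ]
scene driver [0.393 0.012 0.01 ]
scene jar [0.69  0.237 0.   ]
scene spool [ 0.71  -0.006  0.   ]
scene spray [ 0.527 -0.475  0.   ]
side mat [ 0.525 -0.08   0.003]
side carr [0.496 0.149 0.01 ]
side stand [0.46  0.353 0.01 ]
side tab [ 0.594 -0.281  0.08 ]
side landing [ 0.525 -0.253  0.05 ]
side yel [0.504 0.117 0.02 ]
side driver [0.393 0.012 0.01 ]
```

View pics/wrist0.png

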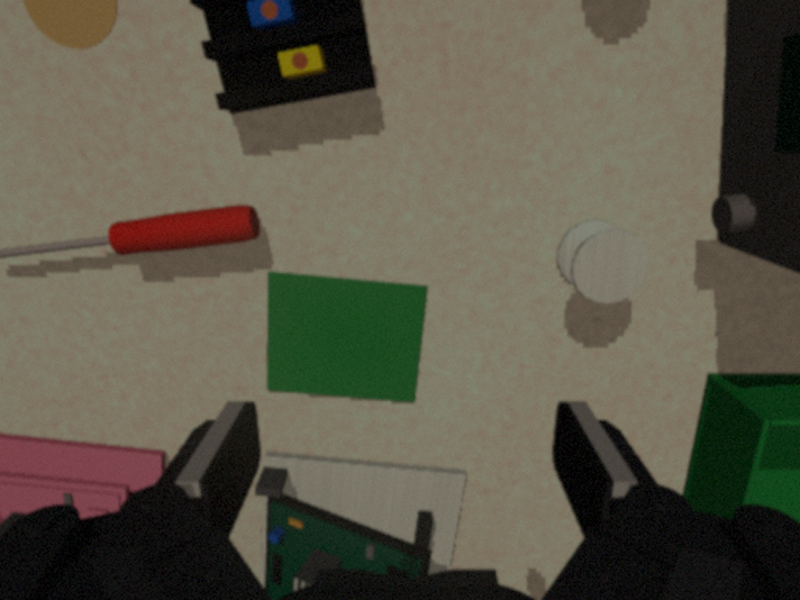

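The wrist view shows the mat with corners (268,273), (427,287), (414,402) and (268,391). The holder base's near corner is at (266,453) and the yellow coil is at (302,61). Next I press the tab with the gripper shut.

Call:
apply_moves(
  moves=[0.9, -11.2, -2, 0, 0, 0, 0.9, -11.2, -2, 0, 0, 0, 0.9, -11.2, -2, 0, 0, 0, 0.9, -11.2, -2, 0, 0, 0, 0.9, -11.2, -2, 0, 0, 0, 0.9, -11.2, -2, 0, 0, 0, 0.9, -11.2, -2, 0, 0, 0, 0.9, -11.2, -2, 0, 0, 0, 0.9, -11.2, -2, 0, 0, 0, 0.9, -11.2, -2, 0, 0, 0, 0.9, -11.2, -2, 0, 0, 0, 0.9, -11.2, -5, 0, 0, 0, 0.9, -11.2, -5, 0, 0, 0, 0.9, -11.2, -5, 0, 0, 0],
  claw=0,
)

```text
clock: 1.32
tcp_pos: [0.5941, -0.2758, 0.1187]
orientation: [-0.005, 0.706, 0.708, -0.001]
wrist_force: [-1.6, 1.1, -1.7]
finger_gap: 0.0001
grip_force: 0.0
```

Run:
```python
from h import *
for n in("side","wrist"):
    im,K,T=cam(n)
    if n=="side":
        x0,y0=250,170; im=cv2.resize(im[170:290,250:410],(560,420),interpolation=cv2.INTER_CUBIC)
    np.savez(f"{n}1.npz",K=K,T=T)
    if n=="side": a=im
    else: cv2.imwrite("pics/w1.png",im)
    if n=="side": cv2.imwrite("pics/s1.png",im)
```

```text
(no output)
```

View pics/s1.png

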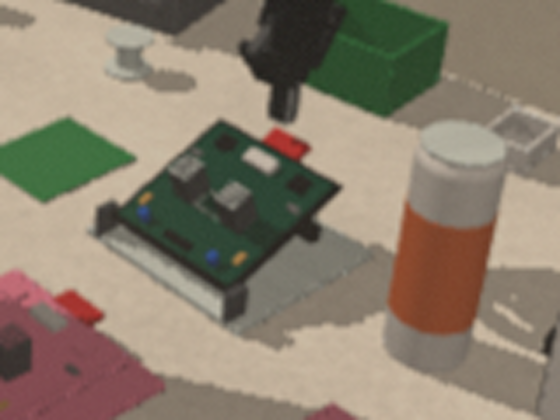

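The crop shows the fingertip hovering just above the red tab at about (287,143). I press down in small steps.

Call:
apply_moves(
  moves=[0, 0, -0.4, 0, 0, 0, 0, 0, -0.8, 0, 0, 0, 0, 0, -1.1, 0, 0, 0, 0, 0, -1.4, 0, 0, 0, 0, 0, -1.7, 0, 0, 0, 0, 0, -2.0, 0, 0, 0, 0, 0, -2.2, 0, 0, 0, 0, 0, -2.4, 0, 0, 0, 0, 0, -2.6, 0, 0, 0, 0, 0, -2.7, 0, 0, 0, 0, 0, -2.8, 0, 0, 0, 0, 0, -2.9, 0, 0, 0, 0, 0, -2.9, 0, 0, 0],
)

```text
clock: 2.5
tcp_pos: [0.5973, -0.2799, 0.052]
orientation: [-0.0, 0.707, 0.707, -0.0]
wrist_force: [0.5, 0.3, -0.6]
finger_gap: 0.0004
grip_force: 0.0
```

Call:
apply_moves(
  moves=[0, 0, -0.05, 0, 0, 0, 0, 0, -0.1, 0, 0, 0, 0, 0, -0.15, 0, 0, 0, 0, 0, -0.15, 0, 0, 0],
)

```text
clock: 2.83
tcp_pos: [0.5975, -0.2799, 0.0488]
orientation: [-0.0, 0.707, 0.707, 0.0]
wrist_force: [0.8, 0.4, -0.2]
finger_gap: -0.0002
grip_force: 0.3
```

Run:
```python
from h import *
print(status.get_state()["wrist_force"],status.get_state()["tcp_pos"])
```

```text
[ 0.83360839  0.38717532 -0.1636538 ] [ 0.59745441 -0.27994496  0.04875876]
```

Call:
apply_moves(
  moves=[0, 0, -0.05, 0, 0, 0, 0, 0, -0.1, 0, 0, 0, 0, 0, -0.1, 0, 0, 0],
)

```text
clock: 3.08
tcp_pos: [0.5975, -0.28, 0.0485]
orientation: [0.001, 0.707, 0.707, 0.0]
wrist_force: [-5.4, 2.6, 13.8]
finger_gap: -0.0002
grip_force: 6.8
```

The tab has reached its stop, with 14 N on the wrist and the tip at 29.5 mm. Now I lift and look from above.

Call:
apply_moves(
  moves=[0, 0, 1, 0, 0, 0, 0, 0, 2.5, 0, 0, 0, 0, 0, 4, 0, 0, 0, -3, -3, 8, 0, 0, 0, -3, -3, 11, 0, 0, 0, -3, -3, 11, 0, 0, 0, -3, -3, 11, 0, 0, 0, -3, -3, 11, 0, 0, 0, -3, -3, 11, 0, 0, 0, -3, -3, 11, 0, 0, 0, -3, -3, 11, 0, 0, 0, -3, -3, 11, 0, 0, 0],
)

```text
clock: 4.08
tcp_pos: [0.5223, -0.3543, 0.3193]
orientation: [-0.002, 0.707, 0.707, -0.0]
wrist_force: [-0.4, 1.0, -0.3]
finger_gap: 0.0
grip_force: 0.0
```

Run:
```python
from h import *
print(status.get_state()["tcp_pos"])
im,K,T=cam("wrist"); np.savez("w2.npz",im=im,K=K,T=T)
cv2.imwrite("pics/w2.png",cv2.resize(im,(800,600),interpolation=cv2.INTER_CUBIC))
```

```text
[ 0.52233832 -0.35429343  0.31931815]
```

View pics/w2.png

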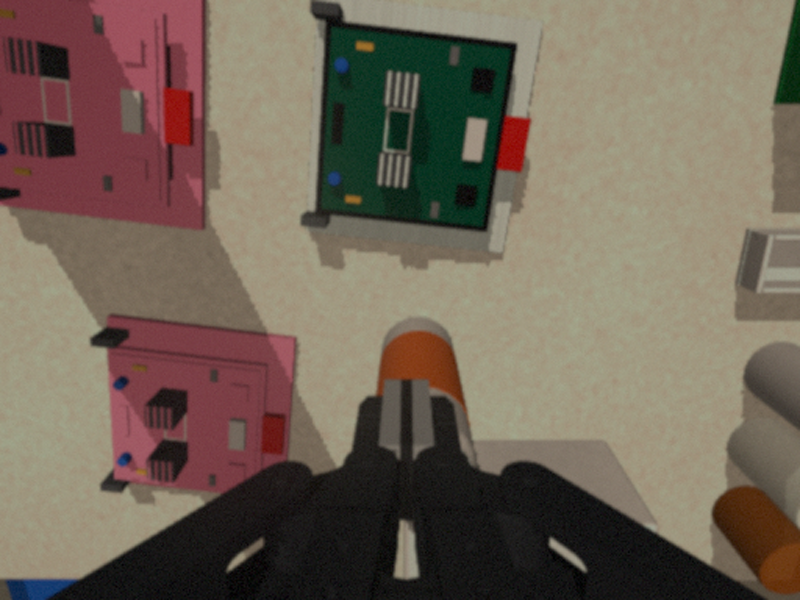

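The board now lies level. The landing outline is centred near (398,130) between the heat sinks at (402,90) and (395,170), and the tab is at (514,144).

Run:
```python
from h import *
z=np.load("w2.npz"); im,K,T=z["im"],z["K"],z["T"]
def show(n,px,h):
    p=ray(np.array(px),h,K,T); print(n,np.round(p[:,:2],4).tolist()); return p
# red tab
hsv=cv2.cvtColor(im,cv2.COLOR_BGR2HSV)
roi=np.zeros(im.shape[:2],np.uint8); roi[70:115,312:345]=1
m=((hsv[...,1]>180)&((hsv[...,0]<8)|(hsv[...,0]>172))&(hsv[...,2]>90)).astype(np.uint8)*roi
M=cv2.moments(m,True); tab=show("tab",[(M["m10"]/M["m00"],M["m01"]/M["m00"])],.03)[0]
# white outline: low-sat inner
sub=im[55:115,235:275].copy()
g=cv2.cvtColor(im,cv2.COLOR_BGR2GRAY)
lt=((hsv[...,1]<110)&(g>85)).astype(np.uint8)
print(g[83,240:270]); print(g[60:105,255])
b=show("board",np.array([(327,23),(516,43),(489,229),(318,213)])*.64,.03)
l=show("land",np.array([(387,109),(413,111),(410,154),(384,151)])*.64,.03)
print(l.mean(0))
for i in range(4):
    d=b[(i+1)%4]-b[i]; print(np.degrees(np.arctan2(d[1],d[0])),np.hypot(*d[:2]))
d=tab-l.mean(0); print("yaw",np.degrees(np.arctan2(d[1],d[0])),np.hypot(*d[:2]))
# earlier image: mat, carrier
z=np.load("wrist0.npz"); K,T=z["K"],z["T"];im=z["im"]
hsv=cv2.cvtColor(im,cv2.COLOR_BGR2HSV)
m=((hsv[...,0]>50)&(hsv[...,0]<75)&(hsv[...,1]>120)&(hsv[...,2]>40)).astype(np.uint8); m[:,300:]=0;m[265:]=0
c=max(cv2.findContours(m,0,1)[0],key=cv2.contourArea); q=cv2.boxPoints(cv2.minAreaRect(c)); 
M=cv2.moments(c); show("mat",[(M["m10"]/M["m00"],M["m01"]/M["m00"])],.003); b=show("matc",np.array([(268,273),(427,287),(414,402),(268,391)])*.64,.003)
show("carrier top corners",np.array([(221,109),(375,87)])*.64,.024)
show("yel",np.array([(302,61)])*.64,.022)
show("blue",np.array([(270,11)])*.64,.022)
```

```text
tab [[0.6025, -0.2845]]
[ 39  38  38  33  37  65 105 114  84  46  30  31  26  32  27  25  24  29
  27  27  32  61  86  69  41  23  26  24  26  23]
[ 90  84  80  76  72  67  62  57  53  76  84  63  32  23  26  26  22  27
  32  29  28  24  22  25  28  26  27  21  29  27  30  25  31  27  31  47
  76  83  73  98 123 129 131 125 126]
board [[0.4646, -0.2021], [0.6006, -0.2151], [0.5881, -0.3507], [0.4508, -0.3378]]
land [[0.5068, -0.2598], [0.5263, -0.2612], [0.5242, -0.2924], [0.5042, -0.2902]]
[ 0.51536871 -0.27589624  0.03      ]
-5.441229364704063 0.1366091332354883
-95.26421797335202 0.13617335091728394
174.66752848148423 0.13790520234144135
84.1912669438792 0.13643727673829936
yaw -5.639768035419588 0.08751883651158866
mat [[0.5252, -0.0726]]
matc [[0.4709, -0.0216], [0.5893, -0.0325], [0.58, -0.1302], [0.4624, -0.1202]]
carrier top corners [[0.4562, 0.0923], [0.5542, 0.1052]]
yel [[0.5091, 0.1203]]
blue [[0.4916, 0.1479]]
```

Call:
apply_moves(
  moves=[-0.9, 16.6, 0, 0, 0, 0, -0.9, 16.6, 0, 0, 0, 0, -0.9, 16.6, 0, 0, 0, 0, -0.9, 16.6, 0, 0, 0, 0, -0.9, 16.6, 0, 0, 0, 0, -0.9, 16.6, 0, 0, 0, 0, -0.9, 16.6, 0, 0, 0, 0, -0.9, 16.6, 0, 0, 0, 0, -0.9, 16.6, 0, 0, 0, 0, -0.9, 16.6, 0, 0, 0, 0, -0.9, 16.6, 0, 0, 0, 0, -0.9, 16.6, 0, 0, 0, 0, -0.9, 16.6, 0, 0, 0, 0],
)

```text
clock: 5.22
tcp_pos: [0.4996, 0.0605, 0.3202]
orientation: [-0.001, 0.706, 0.708, -0.001]
wrist_force: [-0.4, -0.6, 1.2]
finger_gap: -0.0001
grip_force: 0.0
```

Run:
```python
from h import *
print(status.get_state()["tcp_pos"])
im,K,T=cam("wrist"); np.savez("w3.npz",im=im,K=K,T=T)
```

```text
[0.4996185  0.06045563 0.32022112]
```

Call:
apply_moves(
  moves=[-1.5, 8, 0, 0, 0, 0, -1.5, 8, 0, 0, 0, 0, -1.5, 8, 0, 0, 0, 0, -1.5, 8, 0, 0, 0, 0, -1.5, 8, 0, 0, 0, 0, -1.5, 8, 0, 0, 0, 0, -1.5, 8, 0, 0, 0, 0, -1.5, 8, 0, 0, 0, 0],
)

```text
clock: 5.93
tcp_pos: [0.4632, 0.2587, 0.3208]
orientation: [0.0, 0.708, 0.707, -0.001]
wrist_force: [-0.8, 0.0, 0.1]
finger_gap: 0.0001
grip_force: 0.0
```

Run:
```python
from h import *
print(status.get_state()["tcp_pos"])
im,K,T=cam("wrist"); np.savez("w4.npz",im=im,K=K,T=T)
a=np.load("w3.npz")["im"]
# combine: top halves
b=np.vstack([a[:200],im[:200]]); b=cv2.resize(b,(768,600),interpolation=cv2.INTER_CUBIC)
cv2.imwrite("pics/w34.png",b)
```

```text
[0.46315568 0.25873335 0.32078427]
```

View pics/w34.png

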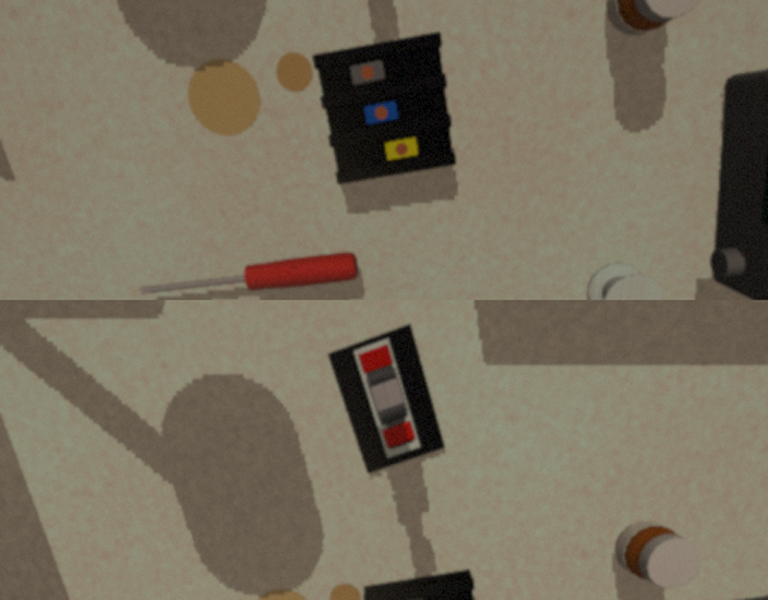

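The upper half shows the carrier with the yellow coil at (401,149), blue at (381,112) and grey at (368,72). The lower half shows the stand's black foot with the tongs in it: red pads at (376,359) and (398,434), bridge at (387,396).

Run:
```python
from h import *
z=np.load("w4.npz"); im,K,T=z["im"],z["K"],z["T"]
hsv=cv2.cvtColor(im,cv2.COLOR_BGR2HSV)
def W(n,px,h):
    p=ray(np.array(px,float)/1.5,h,K,T); print(n,np.round(p[:,:2],4).tolist()); return p
f=W("foot",np.array([(330,354),(409,325),(443,447),(369,473)])-[0,300],.005)
print(f.mean(0)); 
for i in range(4):
    d=f[(i+1)%4]-f[i]; print(np.degrees(np.arctan2(d[1],d[0])),np.hypot(*d[:2]))
m=((hsv[...,1]>150)&((hsv[...,0]<8)|(hsv[...,0]>172))&(hsv[...,2]>70)).astype(np.uint8); m[:,:235]=0;m[:,280:]=0;m[110:]=0
n,l,s,c=cv2.connectedComponentsWithStats(m)
for i in range(1,n):
    if s[i,4]>50:print("pad",s[i],c[i],np.round(ray(c[i],.094,K,T),4))
cs=[c[i] for i in range(1,n) if s[i,4]>50]
p=ray(np.array(cs),.094,K,T); d=p[0]-p[1]; print("mid",p.mean(0),np.degrees(np.arctan2(d[1],d[0])),np.hypot(*d[:2]))
W("bridge",[(386,97)],.133)
W("pocket rim corners",np.array([(354,350),(386,338),(420,447),(390,459)])-[0,300],.045).mean(0)
z=np.load("w3.npz"); im,K,T=z["im"],z["K"],z["T"]; hsv=cv2.cvtColor(im,cv2.COLOR_BGR2HSV)
m=((hsv[...,0]>20)&(hsv[...,0]<35)&(hsv[...,1]>170)&(hsv[...,2]>100)).astype(np.uint8); m[:,:240]=0;m[:,300:]=0;m[:80]=0;m[120:]=0
c=max(cv2.findContours(m,0,1)[0],key=cv2.contourArea)
print("yel px",cv2.minAreaRect(c))
q=cv2.boxPoints(cv2.minAreaRect(c)); P=ray(q,.022,K,T); print(P.round(4),P.mean(0))
k=W("carrier",[(315,56),(439,34),(454,162),(339,183)],.024); print(k.mean(0))
for i in range(4):
    d=k[(i+1)%4]-k[i]; print(np.degrees(np.arctan2(d[1],d[0])),np.hypot(*d[:2]))
```

```text
foot [[0.4143, 0.3914], [0.4778, 0.4122], [0.5079, 0.319], [0.4444, 0.2974]]
[0.46109989 0.35498367 0.005     ]
18.139504042330547 0.06681392198067591
-72.15027324928113 0.09794503326392053
-161.19794063478858 0.06707151262982931
107.70510876716325 0.09872220029961871
pad [240  31  21  17 247] [250.10526316  39.2388664 ] [[0.4532 0.3785 0.094 ]]
pad [256  81  20  17 226] [265.5        89.2699115] [[0.4682 0.3322 0.094 ]]
mid [0.46068884 0.35538322 0.094     ] 108.03739325239508 0.048682547533351196
bridge [[0.4603, 0.354]]
pocket rim corners [[0.4364, 0.3896], [0.4598, 0.3974], [0.4859, 0.3211], [0.4626, 0.3121]]
yel px ((267.0540466308594, 98.82432556152344), (11.507928848266602, 20.54987335205078), 80.53767395019531)
[[0.4936 0.1255 0.022 ]
 [0.5184 0.1295 0.022 ]
 [0.521  0.1161 0.022 ]
 [0.4959 0.112  0.022 ]] [0.50724312 0.1208159  0.022     ]
carrier [[0.4406, 0.1895], [0.5357, 0.2049], [0.5513, 0.1101], [0.4561, 0.0929]]
[0.49591464 0.14934785 0.024     ]
9.186584480827833 0.0964211914440608
-80.68772738113682 0.09603230679420309
-169.75640667964174 0.09676510963863018
99.1181760842077 0.09781719446327453
```

Call:
apply_moves(
  moves=[-0.1, 3.85, -2, 0, 0, 1.885, -0.1, 3.85, -2, 0, 0, 1.885, -0.1, 3.85, -2, 0, 0, 1.885, -0.1, 3.85, -2, 0, 0, 1.885, -0.1, 3.85, -2, 0, 0, 1.885, -0.1, 3.85, -2, 0, 0, 1.885, -0.1, 3.85, -2, 0, 0, 1.885, -0.1, 3.85, -2, 0, 0, 1.885, -0.1, 3.85, -2, 0, 0, 1.885, -0.1, 3.85, -2, 0, 0, 1.885, -0.1, 3.85, -2, 0, 0, 1.885, -0.1, 3.85, -2, 0, 0, 1.885, -0.1, 3.85, -2, 0, 0, 1.885, -0.1, 3.85, -2, 0, 0, 1.885, -0.1, 3.85, -2, 0, 0, 1.885, -0.1, 3.85, -2, 0, 0, 1.885, -0.1, 3.85, -2, 0, 0, 1.885, -0.1, 3.85, -2, 0, 0, 1.885, -0.1, 3.85, -2, 0, 0, 1.885],
  claw=100,
)

```text
clock: 7.57
tcp_pos: [0.4605, 0.3555, 0.2713]
orientation: [-0.0, -0.155, 0.988, 0.0]
wrist_force: [-0.3, 0.3, 0.1]
finger_gap: 0.0851
grip_force: 0.0
```

```bash
cat >> h.py <<'E'
from scipy.spatial.transform import Rotation as Rn
def st():
    s=status.get_state(); q=s["orientation"]; R=Rn.from_quat(np.r_[q[1:],q[0]]).as_matrix()
    print("t",round(s["clock"],2),"tcp",s["tcp_pos"].round(4),"yawY",np.degrees(np.arctan2(R[1,1],R[0,1])).round(2),"down",R[:,2].round(3),"F",s["wrist_force"].round(1),"gap",round(s["finger_gap"],4),"j",s["joint_pos"].round(2))
    return s
E
python3 - <<'E'
from h import *
st()
im,K,T=cam("wrist")
hsv=cv2.cvtColor(im,cv2.COLOR_BGR2HSV)
m=((hsv[...,1]>150)&((hsv[...,0]<8)|(hsv[...,0]>172))&(hsv[...,2]>60)).astype(np.uint8)
n,l,s,c=cv2.connectedComponentsWithStats(m)
for i in range(1,n):
    if s[i,4]>100:print("pad",s[i],c[i],np.round(ray(c[i],.094,K,T),4))
print(proj([[.461,.355,.095]],K,T))
cv2.imwrite("pics/w5.png",im)
E
```

```text
t 7.57 tcp [0.4605 0.3555 0.2713] yawY 107.81 down [-0.  0. -1.] F [-0.3  0.3  0.1] gap 0.0851 j [0.52 0.32 0.11 1.36 0.   0.21]
pad [227 160  14  23 260] [233.53846154 171.58846154] [[0.4666 0.332  0.094 ]]
pad [279 160  14  23 285] [285.21052632 171.45263158] [[0.4516 0.3784 0.094 ]]
[[258.57129787 173.57701475]]
```

View pics/w5.png

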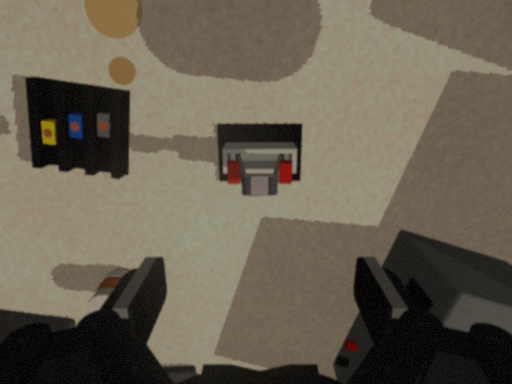

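The tongs are centred under the gripper, with the pads at (233,171) and (285,171), and the yaw is right. Descending.

Call:
apply_moves(
  moves=[0, 0, -1.5, 0, 0, 0, 0, 0, -3, 0, 0, 0, 0, 0, -4.5, 0, 0, 0, 0, 0, -5.5, 0, 0, 0, 0, 0, -6.2, 0, 0, 0, 0, 0, -6.8, 0, 0, 0, 0, 0, -7.2, 0, 0, 0, 0, 0, -7.36, 0, 0, 0, 0, 0, -7.36, 0, 0, 0, 0, 0, -7.36, 0, 0, 0],
)

```text
clock: 8.45
tcp_pos: [0.4605, 0.3565, 0.088]
orientation: [0.0, -0.156, 0.988, 0.0]
wrist_force: [-0.0, -0.1, 0.3]
finger_gap: 0.0855
grip_force: 0.0
```

Call:
apply_moves(
  moves=[0, 0, 0, 0, 0, 0, 0, 0, 0, 0, 0, 0, 0, 0, 0, 0, 0, 0, 0, 0, 0, 0, 0, 0, 0, 0, 0, 0, 0, 0, 0, 0, 0, 0, 0, 0],
  claw=68,
  newtons=40,
)

```text
clock: 8.95
tcp_pos: [0.4609, 0.3574, 0.0889]
orientation: [0.001, -0.157, 0.988, 0.001]
wrist_force: [-1.4, 1.7, 6.6]
finger_gap: 0.0582
grip_force: 9.7
```

```bash
python3 -c "
from h import *
st()"
```

```text
t 8.95 tcp [0.4609 0.3574 0.0889] yawY 108.02 down [ 0.002  0.003 -1.   ] F [-1.4  1.7  6.6] gap 0.0582 j [ 0.52  0.42 -0.21  0.94  0.    0.21]
```

Call:
apply_moves(
  moves=[0, 0, 0.6, 0, 0, 0, 0, 0, 1.4, 0, 0, 0, 0, 0, 2.4, 0, 0, 0, 0, 0, 3.6, 0, 0, 0, 0.4, -2, 4, 0, 0, -0.2, 1.84, -9.4, 4, 0, 0, -1.724, 1.84, -9.4, 4, 0, 0, -1.724, 1.84, -9.4, 4, 0, 0, -1.724, 1.84, -9.4, 4, 0, 0, -1.724, 1.84, -9.4, 4, 0, 0, -1.724, 1.84, -9.4, 4, 0, 0, -1.724, 1.84, -9.4, 4, 0, 0, -1.724, 1.84, -9.4, 4, 0, 0, -1.724, 1.84, -9.4, 4, 0, 0, -1.724, 1.84, -9.4, 4, 0, 0, -1.724, 1.84, -9.4, 4, 0, 0, -1.724, 1.84, -9.4, 3, 0, 0, -1.724, 1.84, -9.4, 3, 0, 0, -1.724, 1.84, -9.4, 3, 0, 0, -1.724, 1.84, -9.4, 3, 0, 0, -1.724],
)

```text
clock: 10.62
tcp_pos: [0.5058, 0.1211, 0.1622]
orientation: [-0.0, 0.647, 0.763, -0.0]
wrist_force: [0.1, -0.7, 0.1]
finger_gap: 0.0582
grip_force: 7.3
```

Run:
```python
from h import *
st()
im,K,T=cam("wrist"); np.savez("w6.npz",im=im,K=K,T=T)
s,Ks,Ts=cam("side"); np.savez("s6.npz",im=s,K=Ks,T=Ts)
c,Kc,Tc=cam("scene"); np.savez("c6.npz",im=c,K=Kc,T=Tc)
P=[.507,.121,.01]
def crop(i,K,T,w=45,h=45):
    u,v=proj([P],K,T)[0].astype(int); print(u,v); return cv2.resize(i[max(0,v-h):v+h//2,u-w:u+w],(360,270),interpolation=cv2.INTER_CUBIC)
a=cv2.resize(im,(440,330)); 
out=np.zeros((600,800,3),np.uint8); out[:330,:440]=a; out[:270,440:]=crop(s,Ks,Ts); out[330:600,:360]=crop(c,Kc,Tc)
cv2.imwrite("pics/c6.png",out)
```

```text
t 10.62 tcp [0.5058 0.1211 0.1622] yawY 9.38 down [-0. -0. -1.] F [ 0.1 -0.7  0.1] gap 0.0582 j [ 0.08  0.25 -0.26  1.06 -0.    1.49]
221 193
307 250
```

View pics/c6.png

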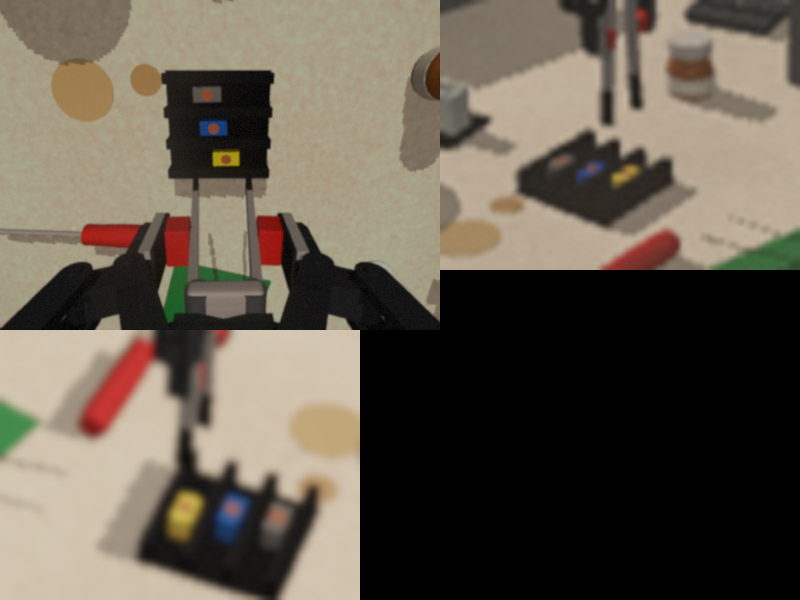

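The wrist view shows the tongs upright, with tips at about (195,182) and (255,182), and the yellow coil at (226,159), well centred. I compute the offsets.

Run:
```python
from h import *
z=np.load("w6.npz"); im,K,T=z["im"],z["K"],z["T"]; hsv=cv2.cvtColor(im,cv2.COLOR_BGR2HSV)
m=((hsv[...,0]>18)&(hsv[...,0]<36)&(hsv[...,1]>150)&(hsv[...,2]>90)).astype(np.uint8); m[:150]=0;m[200:]=0;m[:,:230]=0;m[:,300:]=0
m=cv2.morphologyEx(m,cv2.MORPH_CLOSE,np.ones((5,5)))
c=max(cv2.findContours(m,0,1)[0],key=cv2.contourArea); r=cv2.minAreaRect(c); print(r)
P=ray(cv2.boxPoints(r),.022,K,T); print(P.round(4),P.mean(0).round(4)); d=P[1]-P[0];e=P[2]-P[1]
for v in(d,e): print(np.degrees(np.arctan2(v[1],v[0])),np.hypot(*v[:2]))
t=ray(np.array([(196,187),(254,187)])*512/440,.078,K,T); print("tips",t.round(4),t.mean(0).round(4))
for y in(195,205,215): print(y,(cv2.cvtColor(im,cv2.COLOR_BGR2GRAY))[y,215:310])
th=np.radians(9.3); R=np.array([[np.cos(th),-np.sin(th)],[np.sin(th),np.cos(th)]])
# predicted tip projections: leg 4 thick, 12 wide, opening along x-axis rotated
q=[np.r_[np.array([.5058,.1211])+R@[sx*.019,sy*.006],.078] for sx in(-1,1) for sy in(-1,1)]; print(proj(q,K,T).round(1))
cc=[np.r_[np.array([.507,.121])+R@[sx*.013,sy*.007],.022] for sx in(-1,1) for sy in(-1,1)]; print(proj(cc,K,T).round(1))
```

```text
((262.5, 184.5), (17.0, 31.0), 90.0)
[[0.4935 0.1264 0.022 ]
 [0.5189 0.1306 0.022 ]
 [0.5216 0.1159 0.022 ]
 [0.4957 0.1117 0.022 ]] [0.5074 0.1212 0.022 ]
9.376136158504993 0.025739826815005952
-79.6149588692377 0.014930840402550504
tips [[0.4848 0.1114 0.078 ]
 [0.5303 0.1189 0.078 ]] [0.5075 0.1152 0.078 ]
195 [31 30 31 33 31 29 25 30 23 30 29 30 27 27 26 29 28 22 27 28 21 26 25 25
 28 25 25 30 29 25 28 22 22 24 21 23 18 25 22 27 22 27 25 19 16 23 21 22
 23 17 19 17 15 23 17 20 23 22 25 15 21 20 22 17 16 16 22 18 15 16 17 17
 23 19 25 14 13 16 15 20 21  9  4 14 12 16 17  8 15  9 15 11 14  5 12]
205 [33 32 36 33 34 35 27 36 30 29 31 27 32 27 25 30 36 31 31 36 32 31 33 28
 31 30 33 33 31 31 28 27 34 28 30 31 25 27 30 31 27 24 31 31 25 30 30 27
 20 31 25 28 22 27 25 22 25 28 23 30 26 15 27 28 20 25 26 28 26 26 23 22
 20 27 16 22 15 17 20 26 22 19 28 27 18 21 18 18 27 23 19 17 17 24 20]
215 [116 116 115 116 116 118 116 113 106  72  41  30  28  33  35  48  80 105
 112 115 118 115 115 115 118 115 115 116 115 113 114 112 112 109 110 114
 112 115 111 112 108 112 114 117 114 115 112 115 110 114 108 113 110 116
 117 115 115 113 111 113 112 108 105 110 112 111 114 117 118 107  73  38
  22  27  22  23  27  36  74 103 111 113 113 111 114 113 115 115 117 115
 114 115 114 116 123]
[[232.9 217.4]
 [232.4 200.9]
 [288.5 217.4]
 [289.  201. ]]
[[246.5 192.6]
 [246.4 176.6]
 [277.3 192.6]
 [277.6 176.7]]
```

Call:
apply_moves(
  moves=[0.1, 0, -0.4, 0, 0, 0, 0.1, 0, -0.9, 0, 0, 0, 0.1, 0, -1.3, 0, 0, 0, 0.1, 0, -1.7, 0, 0, 0, 0.1, 0, -2.0, 0, 0, 0, 0.1, 0, -2.3, 0, 0, 0, 0.1, 0, -2.55, 0, 0, 0, 0.1, 0, -2.7, 0, 0, 0, 0.1, 0, -2.8, 0, 0, 0, 0.1, 0, -2.8, 0, 0, 0],
)

```text
clock: 11.6
tcp_pos: [0.5083, 0.1212, 0.0918]
orientation: [-0.0, 0.648, 0.762, -0.0]
wrist_force: [0.5, -0.1, -0.8]
finger_gap: 0.0581
grip_force: 7.3
```

Call:
apply_moves(
  moves=[0, 0, 0, 0, 0, 0, 0, 0, 0, 0, 0, 0, 0, 0, 0, 0, 0, 0, 0, 0, 0, 0, 0, 0, 0, 0, 0, 0, 0, 0, 0, 0, 0, 0, 0, 0],
  claw=55,
  newtons=35,
)

```text
clock: 12.1
tcp_pos: [0.5086, 0.1212, 0.0924]
orientation: [0.0, 0.648, 0.762, 0.0]
wrist_force: [-0.1, 0.6, -0.5]
finger_gap: 0.0531
grip_force: 36.8
```

```bash
python3 -c "
from h import *
print(st()['grip_force'])"
```

```text
t 12.1 tcp [0.5086 0.1212 0.0924] yawY 9.22 down [ 0.  0. -1.] F [-0.1  0.6 -0.5] gap 0.0531 j [ 0.08  0.32 -0.36  0.9  -0.    1.49]
36.81867063045502
```

The coil is gripped at a 53.1 mm gap and 37 N. Now I lift it, turn it and carry it over the mat.

Call:
apply_moves(
  moves=[0, 0, 0.4, 0, 0, 0, 0, 0, 1, 0, 0, 0, 0, 0, 1.7, 0, 0, 0, 0, 0, 2.4, 0, 0, 0, 0.2, -1.5, 2.4, 0, 0, 0.12, 0.68, -7.9, 2.4, 0, 0, 1.316, 0.68, -7.9, 2.4, 0, 0, 1.316, 0.68, -7.9, 2.4, 0, 0, 1.316, 0.68, -7.9, 2.4, 0, 0, 1.316, 0.68, -7.9, 2.4, 0, 0, 1.316, 0.68, -7.9, 2.4, 0, 0, 1.316, 0.68, -7.9, 2.4, 0, 0, 1.316, 0.68, -7.9, 2.4, 0, 0, 1.316, 0.68, -7.9, 2.4, 0, 0, 1.316, 0.68, -7.9, 2.4, 0, 0, 1.316, 0.68, -7.9, 2.4, 0, 0, 1.316, 0.68, -7.9, 2.4, 0, 0, 1.316],
)

```text
clock: 13.52
tcp_pos: [0.5257, -0.0763, 0.1529]
orientation: [0.0, 0.049, 0.999, -0.0]
wrist_force: [-0.6, 0.4, -0.1]
finger_gap: 0.0537
grip_force: 37.1
```

Run:
```python
from h import *
st()
im,K,T=cam("wrist"); np.savez("w7.npz",im=im,K=K,T=T)
s,Ks,Ts=cam("side"); 
P=[.525,-.076,.05]
u,v=proj([P],Ks,Ts)[0].astype(int); b=cv2.resize(s[v-45:v+45,u-60:u+60],(400,300),interpolation=cv2.INTER_CUBIC)
out=np.hstack([cv2.resize(im,(400,300)),b]); cv2.imwrite("pics/c7.png",out)
```

```text
t 13.52 tcp [ 0.5257 -0.0763  0.1529] yawY 84.44 down [ 0.001 -0.    -1.   ] F [-0.6  0.4 -0.1] gap 0.0537 j [-0.3   0.28 -0.25  1.05  0.   -0.2 ]
```

View pics/c7.png

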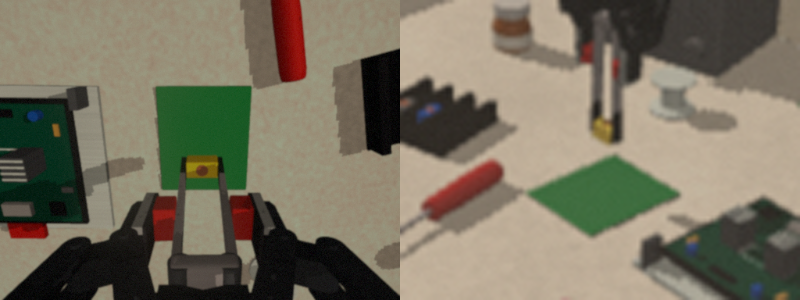

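The coil sits squarely between the tips at (201,167), over the mat. Lowering.

Call:
apply_moves(
  moves=[0, 0, -0.5, 0, 0, 0, 0, 0, -1, 0, 0, 0, 0, 0, -1.5, 0, 0, 0, 0, 0, -1.9, 0, 0, 0, 0, 0, -2.2, 0, 0, 0, 0, 0, -2.35, 0, 0, 0, 0, 0, -2.42, 0, 0, 0, 0, 0, -2.46, 0, 0, 0, 0, 0, -2.46, 0, 0, 0],
)

```text
clock: 14.37
tcp_pos: [0.5259, -0.0763, 0.0914]
orientation: [0.0, 0.047, 0.999, -0.0]
wrist_force: [0.0, -0.0, -1.3]
finger_gap: 0.053
grip_force: 37.1
```

Call:
apply_moves(
  moves=[0, 0, -0.02, 0, 0, 0, 0, 0, -0.04, 0, 0, 0, 0, 0, -0.04, 0, 0, 0],
)

```text
clock: 14.62
tcp_pos: [0.5264, -0.0764, 0.0913]
orientation: [0.001, 0.047, 0.999, -0.0]
wrist_force: [-1.4, 1.4, 7.1]
finger_gap: 0.0536
grip_force: 37.8
```

Contact at 7 N. I open the tongs, rise and turn 90°.

Call:
apply_moves(
  moves=[0, 0, 0, 0, 0, 0, 0, 0, 0, 0, 0, 0, 0, 0, 0, 0, 0, 0, 0, 0, 0, 0, 0, 0, 0, 0, 0.1, 0, 0, 0, 0, 0, 0.5, 0, 0, 0, 0, 0, 1.2, 0, 0, 0, 0, 0, 2, 0, 0, 0],
  claw=68,
)

```text
clock: 15.28
tcp_pos: [0.5247, -0.0761, 0.14]
orientation: [-0.001, 0.047, 0.999, 0.0]
wrist_force: [0.0, 0.1, 0.3]
finger_gap: 0.0579
grip_force: 7.4
```

Call:
apply_moves(
  moves=[0, 0, 0.4, 0, 0, -1.571, 0, 0, 0.4, 0, 0, -1.571, 0, 0, 0.4, 0, 0, -1.571, 0, 0, 0.4, 0, 0, -1.571, 0, 0, 0.4, 0, 0, -1.571, 0, 0, 0.4, 0, 0, -1.571, 0, 0, 0.4, 0, 0, -1.571, 0, 0, 0.4, 0, 0, -1.571, 0, 0, 0.4, 0, 0, -1.571, 0, 0, 0.4, 0, 0, -1.571, 0, 0, 0.4, 0, 0, -1.571, 0, 0, 0.4, 0, 0, -1.571, 0, 0, 0.4, 0, 0, -1.571, 0, 0, 0.4, 0, 0, -1.571, 0, 0, 0.4, 0, 0, -1.571, 0, 0, 0.4, 0, 0, -1.571],
)

```text
clock: 16.62
tcp_pos: [0.5257, -0.0763, 0.1502]
orientation: [0.0, 0.739, 0.674, 0.0]
wrist_force: [-0.2, -0.7, -0.9]
finger_gap: 0.0582
grip_force: 7.4
```

Run:
```python
from h import *
st()
im,K,T=cam("wrist"); np.savez("w8.npz",im=im,K=K,T=T)
g=cv2.cvtColor(im,cv2.COLOR_BGR2GRAY)
hsv=cv2.cvtColor(im,cv2.COLOR_BGR2HSV)
m=((hsv[...,0]>18)&(hsv[...,0]<36)&(hsv[...,1]>150)&(hsv[...,2]>90)).astype(np.uint8); m=cv2.morphologyEx(m,cv2.MORPH_CLOSE,np.ones((7,7)))
c=max(cv2.findContours(m,0,1)[0],key=cv2.contourArea); r=cv2.minAreaRect(c); print(r,cv2.boundingRect(c))
print(ray([r[0]],.021,K,T))
cv2.imwrite("pics/c8.png",im)
```

```text
t 16.62 tcp [ 0.5257 -0.0763  0.1502] yawY -5.28 down [ 0.001 -0.    -1.   ] F [-0.2 -0.7 -0.9] gap 0.0582 j [-0.3   0.28 -0.25  1.04 -0.    1.37]
((262.0, 186.5), (35.0, 16.0), 90.0) (254, 169, 17, 36)
[[ 0.52698621 -0.07484738  0.021     ]]
```

View pics/c8.png

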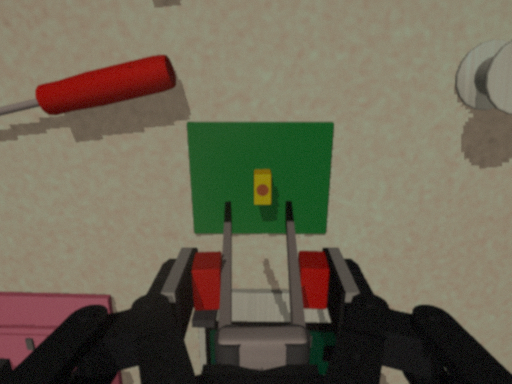

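The coil stands alone on the mat at (262,187), with the tips on either side at (228,210) and (290,210). I take it across its width.

Call:
apply_moves(
  moves=[0.06, 0.03, -0.4, 0, 0, 0, 0.06, 0.03, -0.8, 0, 0, 0, 0.06, 0.03, -1.2, 0, 0, 0, 0.06, 0.03, -1.6, 0, 0, 0, 0.06, 0.03, -1.9, 0, 0, 0, 0.06, 0.03, -2.15, 0, 0, 0, 0.06, 0.03, -2.28, 0, 0, 0, 0.06, 0.03, -2.34, 0, 0, 0, 0.06, 0.03, -2.34, 0, 0, 0],
)

```text
clock: 17.42
tcp_pos: [0.5269, -0.0755, 0.091]
orientation: [-0.0, 0.74, 0.673, -0.0]
wrist_force: [0.5, -0.2, -1.5]
finger_gap: 0.058
grip_force: 7.4
```

Call:
apply_moves(
  moves=[0, 0, 0, 0, 0, 0, 0, 0, 0, 0, 0, 0, 0, 0, 0, 0, 0, 0, 0, 0, 0, 0, 0, 0, 0, 0, 0, 0, 0, 0, 0, 0, 0, 0, 0, 0],
  claw=50,
  newtons=35,
)

```text
clock: 17.92
tcp_pos: [0.5271, -0.0755, 0.0914]
orientation: [0.0, 0.74, 0.673, 0.0]
wrist_force: [-0.9, -0.8, -0.9]
finger_gap: 0.0487
grip_force: 38.8
```

```bash
python3 -c "
from h import *
print(st()['grip_force'])"
```

```text
t 17.92 tcp [ 0.5271 -0.0755  0.0914] yawY -5.39 down [ 0. -0. -1.] F [-0.9 -0.8 -0.9] gap 0.0487 j [-0.29  0.33 -0.33  0.9   0.    1.37]
38.79369864240289
```

Call:
apply_moves(
  moves=[0, 0, 0.4, 0, 0, 0, 0, 0, 1.1, 0, 0, 0, 0, 0, 2, 0, 0, 0, 0, -0.5, 3, 0, 0, 0, -0.2, -1.6, 3.5, 0, 0, 0, -0.47, -3.2, 3.6, 0, 0, 0, -0.47, -4.8, 3.6, 0, 0, 0, -0.47, -6.2, 3.6, 0, 0, 0, -0.47, -7.2, 3.6, 0, 0, 0, -0.47, -7.8, 3.6, 0, 0, 0, -0.47, -8.02, 3.6, 0, 0, 0, -0.47, -8.02, 3.4, 0, 0, 0, -0.47, -8.02, 3.2, 0, 0, 0, -0.47, -8.02, 3.2, 0, 0, 0],
)

```text
clock: 19.08
tcp_pos: [0.5146, -0.2738, 0.1698]
orientation: [-0.002, 0.739, 0.674, -0.0]
wrist_force: [1.8, 0.3, -1.0]
finger_gap: 0.0489
grip_force: 38.8
```

Run:
```python
from h import *
st()
im,K,T=cam("wrist"); np.savez("w9.npz",im=im,K=K,T=T)
a=cv2.resize(im[130:290,160:370],(788,600),interpolation=cv2.INTER_CUBIC)
cv2.imwrite("pics/c9.png",a)
```

```text
t 19.08 tcp [ 0.5146 -0.2738  0.1698] yawY -5.29 down [-0.002  0.002 -1.   ] F [ 1.8  0.3 -1. ] gap 0.0489 j [-0.63  0.36 -0.08  1.13  0.    1.04]
```

View pics/c9.png

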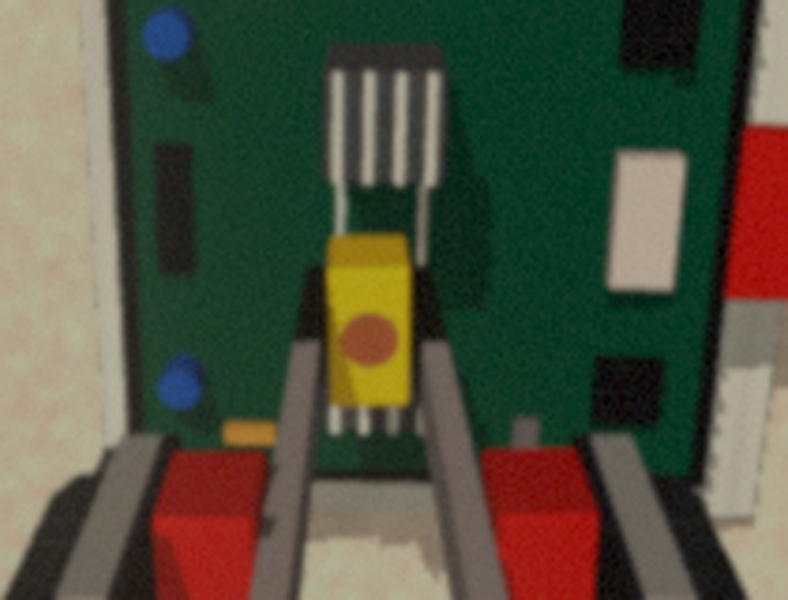

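The coil is held long side along y, with its top at (369,336). The outline's side lines are at x≈341 and 424, and the far heat sink's top spans (330..442, 72..185).

Run:
```python
from h import *
z=np.load("w9.npz"); im,K,T=z["im"],z["K"],z["T"]
W=lambda p,h: ray(np.array(p,float)/3.752+[160,130],h,K,T)
c=W([(328,267),(412,267),(411,407),(327,405)],.0994); print("coil",c.round(4).tolist(),c.mean(0))
for i in range(4):
    d=c[(i+1)%4]-c[i]; print(np.degrees(np.arctan2(d[1],d[0])).round(1),np.hypot(*d[:2]).round(4))
s=W([(330,72),(442,72),(437,185),(328,185)],.062); print("sink",s.round(4).tolist(),s.mean(0))
th=np.radians(-5.4); R=np.array([[np.cos(th),-np.sin(th)],[np.sin(th),np.cos(th)]])
print("landing from sink",s.mean(0)[:2]-R@[0,.027])
o=W([(340,200),(341,230),(427,200),(422,255)],.03); print("outline",o.round(4).tolist())
for p in o: print("in land frame",(R.T@(p[:2]-[.5153,-.276])).round(4))
tab=W([(735,127),(724,299)],.03); print("tab inner",tab, [ (R.T@(p[:2]-[.5153,-.276])).round(4) for p in tab])
z=np.load("w2.npz"); im,K,T=z["im"],z["K"],z["T"]
s1=ray(np.array([(388,71),(420,73),(417,108),(384,107)])*.64,.062,K,T).mean(0)
s2=ray(np.array([(382,153),(411,155),(408,188),(379,186)])*.64,.062,K,T).mean(0)
print(s1,s2,(s1+s2)/2)
```

```text
coil [[0.5071, -0.2621, 0.0994], [0.5211, -0.2634, 0.0994], [0.5188, -0.2893, 0.0994], [0.5043, -0.2875, 0.0994]] [ 0.51279694 -0.27558503  0.0994    ]
-5.3 0.014
-95.1 0.0259
173.3 0.0146
83.6 0.0256
sink [[0.5087, -0.2367, 0.062], [0.5298, -0.2386, 0.062], [0.5272, -0.2608, 0.062], [0.506, -0.2588, 0.062]] [ 0.51793242 -0.24872715  0.062     ]
landing from sink [ 0.51539149 -0.27560732]
outline [[0.5061, -0.2718, 0.03], [0.5056, -0.2789, 0.03], [0.5254, -0.2736, 0.03], [0.5233, -0.2865, 0.03]]
in land frame [-0.0095  0.0033]
in land frame [-0.0094 -0.0038]
in land frame [0.0098 0.0033]
in land frame [ 0.0089 -0.0097]
tab inner [[ 0.59362671 -0.26316499  0.03      ]
 [ 0.59113403 -0.30345145  0.03      ]] [array([0.0768, 0.0201]), array([ 0.0781, -0.0202])]
[ 0.51856593 -0.24844756  0.062     ] [ 0.51324974 -0.30228074  0.062     ] [ 0.51590783 -0.27536415  0.062     ]
```

Call:
apply_moves(
  moves=[0.07, 0.06, -0.4, 0, 0, 0, 0.07, 0.06, -0.8, 0, 0, 0, 0.07, 0.06, -1, 0, 0, 0, 0.07, 0.06, -1, 0, 0, 0, 0.07, 0.06, -1, 0, 0, 0],
)

```text
clock: 19.55
tcp_pos: [0.5166, -0.2739, 0.1454]
orientation: [-0.001, 0.739, 0.673, -0.0]
wrist_force: [-0.3, 0.2, -0.4]
finger_gap: 0.0494
grip_force: 38.8
```

Run:
```python
from h import *
s=st(); zt=s["tcp_pos"][2]-.0914+.003+.018
im,K,T=cam("wrist"); np.savez("w10.npz",im=im,K=K,T=T)
hsv=cv2.cvtColor(im,cv2.COLOR_BGR2HSV)
m=((hsv[...,0]>18)&(hsv[...,0]<36)&(hsv[...,1]>150)&(hsv[...,2]>85)).astype(np.uint8); m[:180]=0;m[250:]=0;m[:,:230]=0;m[:,300:]=0
m=cv2.morphologyEx(m,cv2.MORPH_CLOSE,np.ones((7,7)))
c=max(cv2.findContours(m,0,1)[0],key=cv2.contourArea); r=cv2.minAreaRect(c); print(r,cv2.boundingRect(c),zt)
th=np.radians(-5.4); R=np.array([[np.cos(th),-np.sin(th)],[np.sin(th),np.cos(th)]])
for cc in([.5153,-.2757],[.5143,-.2757],[.5153,-.2767]): print(proj([np.r_[np.array(cc)+R@[a,b],z] for a,b,z in((-.007,.013,zt-.018),(.007,.013,zt-.018),(-.007,.013,zt),(.007,.013,zt),(.007,-.013,zt),(-.007,-.013,zt))],K,T).round(1).tolist())
g=hsv[...,2]
print(g[196:240:2,256]);print(g[225,235:285]); print(g[200,235:285]);
```

```text
t 19.55 tcp [ 0.5166 -0.2739  0.1454] yawY -5.36 down [-0.001  0.001 -1.   ] F [-0.3  0.2 -0.4] gap 0.0494 j [-0.62  0.38 -0.12  1.07  0.    1.04]
((258.0, 215.0), (46.0, 22.0), 90.0) (247, 192, 23, 47) 0.07504040486131144
[[248.9, 191.6], [269.5, 191.7], [248.0, 200.8], [270.3, 200.9], [269.9, 238.3], [248.4, 238.2]]
[[247.4, 191.8], [268.1, 191.8], [246.4, 201.0], [268.7, 201.0], [268.3, 238.4], [246.9, 238.4]]
[[249.0, 193.0], [269.6, 193.0], [248.1, 202.3], [270.4, 202.3], [270.0, 239.6], [248.6, 239.6]]
[159 156 160 178 181 182 181 181 179 146 143 144 145 144 144 151 172 181
 180 176 169 127]
[ 59  64  81  99 105 110 112 108 104  88  51  50  82 120 138 137 138 131
 142 149 146 143 142 142 141 144 147 149 160 169 177 179 177 155 104  48
  41  75 100 110 109 110 110 111 100  73  49  55  55  57]
[ 60  66  62  64  54  62  50  55  47  58  82 122 151 158 159 160 162 162
 162 160 161 160 162 157 162 160 164 162 161 160 160 160 163 143 103  93
  75  57  41  36  41  42  44  41  40  38  45  45  43  38]
```

The coil is within 1 mm of the outline centre. Lowering.

Call:
apply_moves(
  moves=[0.03, 0, -0.3, 0, 0, 0, 0.03, 0, -0.6, 0, 0, 0, 0.03, 0, -0.85, 0, 0, 0, 0.03, 0, -1.0, 0, 0, 0, 0.03, 0, -1.05, 0, 0, 0, 0.03, 0, -1.05, 0, 0, 0],
)

```text
clock: 20.1
tcp_pos: [0.5174, -0.2743, 0.1193]
orientation: [-0.001, 0.74, 0.673, -0.0]
wrist_force: [-0.0, -0.5, -0.9]
finger_gap: 0.0491
grip_force: 38.8
```

Call:
apply_moves(
  moves=[0, 0, -0.03, 0, 0, 0, 0, 0, -0.03, 0, 0, 0],
)

```text
clock: 20.27
tcp_pos: [0.5179, -0.2746, 0.1194]
orientation: [0.0, 0.74, 0.673, 0.0]
wrist_force: [-0.4, 0.4, -1.3]
finger_gap: 0.0491
grip_force: 38.8
```

Call:
apply_moves(
  moves=[0, 0, -0.03, 0, 0, 0, 0, 0, -0.03, 0, 0, 0],
)

```text
clock: 20.43
tcp_pos: [0.5179, -0.2746, 0.1187]
orientation: [0.0, 0.74, 0.673, 0.0]
wrist_force: [0.4, 0.4, -0.8]
finger_gap: 0.0488
grip_force: 38.8
```

```bash
python3 -c "
from h import *
st()"
```

```text
t 20.43 tcp [ 0.5179 -0.2746  0.1187] yawY -5.39 down [ 0. -0. -1.] F [ 0.4  0.4 -0.8] gap 0.0488 j [-0.62  0.4  -0.15  1.01  0.    1.04]
```

Call:
apply_moves(
  moves=[-0.02, 0.03, -0.02, 0, 0, 0, -0.02, 0.03, -0.04, 0, 0, 0, -0.02, 0.03, -0.04, 0, 0, 0],
)

```text
clock: 20.68
tcp_pos: [0.5175, -0.274, 0.1182]
orientation: [0.001, 0.74, 0.673, 0.0]
wrist_force: [-0.7, -0.5, 4.0]
finger_gap: 0.0487
grip_force: 39.2
```

Contact at 4 N. I release and rise.

Call:
apply_moves(
  moves=[0, 0, 0, 0, 0, 0, 0, 0, 0, 0, 0, 0, 0, 0, 0, 0, 0, 0, 0, 0, 0, 0, 0, 0, 0, 0, 0.1, 0, 0, 0, 0, 0, 0.4, 0, 0, 0, 0, 0, 1, 0, 0, 0, 0, 0, 1.8, 0, 0, 0, 0, 0, 2.5, 0, 0, 0, 0, 0, 2.5, 0, 0, 0],
  claw=68,
)

```text
clock: 21.52
tcp_pos: [0.5192, -0.2751, 0.1846]
orientation: [0.003, 0.74, 0.673, 0.001]
wrist_force: [0.7, -0.3, 0.0]
finger_gap: 0.058
grip_force: 7.4
```

Run:
```python
from h import *
s=st()
im,K,T=cam("wrist"); np.savez("w11.npz",im=im,K=K,T=T)
cv2.imwrite("pics/c11.png",cv2.resize(im[100:260,150:360],(788,600),interpolation=cv2.INTER_CUBIC))
hsv=cv2.cvtColor(im,cv2.COLOR_BGR2HSV)
m=((hsv[...,0]>18)&(hsv[...,0]<36)&(hsv[...,1]>150)&(hsv[...,2]>85)).astype(np.uint8); m[:,:235]=0;m[:,290:]=0
m=cv2.morphologyEx(m,cv2.MORPH_CLOSE,np.ones((7,7)))
for c in cv2.findContours(m,0,1)[0]:
    if cv2.contourArea(c)>80:
        r=cv2.minAreaRect(c); print(r,cv2.boundingRect(c),ray([r[0]],.046,K,T))
th=np.radians(-5.4); R=np.array([[np.cos(th),-np.sin(th)],[np.sin(th),np.cos(th)]]); 
print(proj([np.r_[np.array([.5153,-.2757])+R@[a,b],z] for a,b,z in((-.007,.013,.03),(.007,.013,.03),(-.007,.013,.048),(.007,.013,.048),(.007,-.013,.048),(-.007,-.013,.048))],K,T).round(1).tolist())
```

```text
t 21.52 tcp [ 0.5192 -0.2751  0.1846] yawY -5.38 down [ 0.006 -0.004 -1.   ] F [ 0.7 -0.3  0. ] gap 0.058 j [-0.62  0.36 -0.05  1.15  0.    1.04]
((255.0, 186.0), (30.0, 16.0), 90.0) (247, 171, 17, 31) [[ 0.51521833 -0.2761676   0.046     ]]
[[247.0, 165.5], [263.2, 165.5], [246.4, 171.0], [263.5, 171.0], [263.4, 200.9], [246.8, 200.9]]
```

View pics/c11.png

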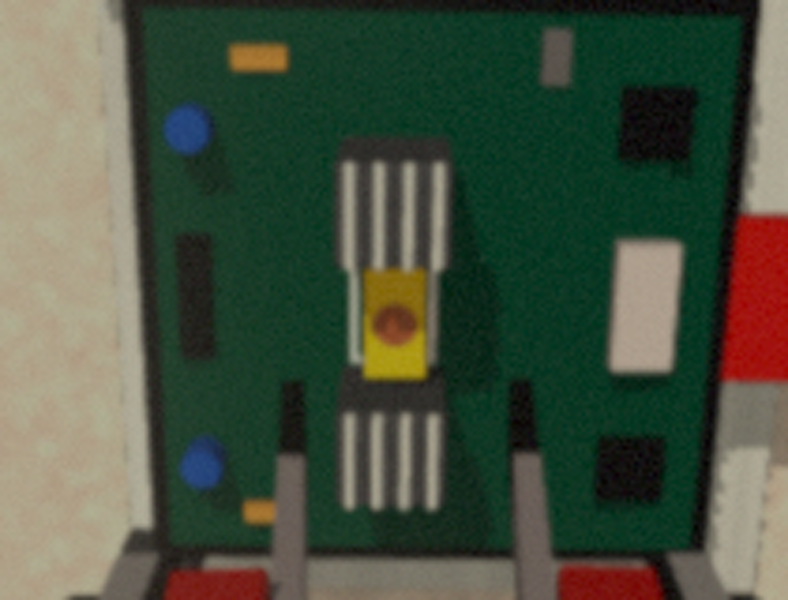

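The coil lies centred inside the white outline between the heat sinks at (395,323), with the tips clear. Now I return the tongs to a hover over the stand.

Call:
apply_moves(
  moves=[0, 0, 0.6, 0, 0, 0, 0, 0.8, 1, 0, 0, 0, -0.2, 2, 1, 0, 0, 0.11, -0.3, 3.4, 1, 0, 0, 0.22, -0.4, 4.8, 1, 0, 0, 0.34, -0.5, 6.2, 1, 0, 0, 0.45, -0.7, 7.6, 1, 0, 0, 0.56, -0.8, 9, 1, 0, 0, 0.68, -0.9, 10.4, 1, 0, 0, 0.79, -1.1, 11.8, 1, 0, 0, 0.9, -1.2, 13.2, 1, 0, 0, 1.02, -1.3, 14.6, 1, 0, 0, 1.13, -1.5, 16, 1, 0, 0, 1.24, -1.6, 17.4, 1, 0, 0, 1.36, -1.8, 18.8, 1, 0, 0, 1.47, -1.9, 20.2, 1, 0, 0, 1.59, -2, 21.6, 1, 0, 0, 1.7, -2.1, 22.8, 1, 0, 0, 1.8, -2.2, 23.8, 1, 0, 0, 1.9, -2.33, 24.6, 1, 0, 0, 1.979],
)

```text
clock: 23.23
tcp_pos: [0.4582, 0.3432, 0.2039]
orientation: [-0.001, -0.16, 0.987, -0.0]
wrist_force: [1.0, 0.3, 0.0]
finger_gap: 0.0576
grip_force: 7.4
```

Call:
apply_moves(
  moves=[0, 0.3, 0, 0, 0, 0, 0, 0.6, -0.3, 0, 0, 0, 0, 0.66, -0.6, 0, 0, 0, 0, 0.66, -1, 0, 0, 0, 0, 0.66, -1.2, 0, 0, 0, 0, 0.66, -1.2, 0, 0, 0, 0, 0.66, -1.2, 0, 0, 0, 0, 0.66, -1.2, 0, 0, 0],
)

```text
clock: 23.9
tcp_pos: [0.4594, 0.3571, 0.1752]
orientation: [0.0, -0.156, 0.988, 0.0]
wrist_force: [0.6, -0.5, -0.5]
finger_gap: 0.0582
grip_force: 7.4
```

Run:
```python
from h import *
s=st()
im,K,T=cam("wrist"); np.savez("w12.npz",im=im,K=K,T=T)
cv2.imwrite("pics/c12.png",cv2.resize(im[130:290,150:360],(788,600),interpolation=cv2.INTER_CUBIC))
```

```text
t 23.9 tcp [0.4594 0.3571 0.1752] yawY 107.93 down [ 0.  0. -1.] F [ 0.6 -0.5 -0.5] gap 0.0582 j [ 0.52  0.36 -0.08  1.14  0.    0.21]
```

View pics/c12.png

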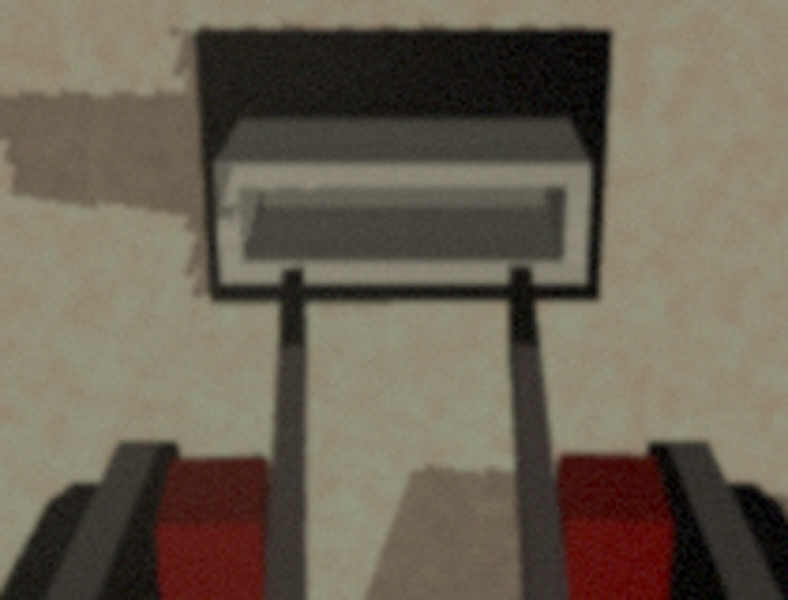

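The pocket's inner rim runs from (240,187) to (565,261), and the tips' lower edges are at (293,268) and (521,268). I compute the fit.

Run:
```python
from h import *
z=np.load("w12.npz"); im,K,T=z["im"],z["K"],z["T"]
W=lambda p,h: ray(np.array(p,float)/3.752+[150,130],h,K,T)
th=np.radians(18); R=np.array([[np.cos(th),-np.sin(th)],[np.sin(th),np.cos(th)]])
r=W([(240,187),(566,187),(564,260),(243,262)],.045)
f=lambda p:(np.array(p)[...,:2]@R).round(4)
print("rim",r.round(4).tolist(),f(r).tolist(),"mean",f(r.mean(0)))
d=r[1]-r[0];print(np.degrees(np.arctan2(d[1],d[0])))
o=W([(215,162),(598,162),(592,285),(218,286)],.045); print("outer",f(o).tolist(),f(o.mean(0)))
for zt in(.089,.091,.093):
    t=W([(293,268),(521,268)],zt); print(zt,"tips",f(t).tolist(),"centre",f(t.mean(0))+[.006,0])
print("tcp",f([.4594,.3571]))
```

```text
rim [[0.4636, 0.3203, 0.045], [0.4422, 0.3866, 0.045], [0.4579, 0.392, 0.045], [0.4799, 0.3255, 0.045]] [[0.5399, 0.1614], [0.54, 0.2311], [0.5566, 0.2313], [0.5569, 0.1612]] mean [0.5483 0.1962]
107.90568146066389
outer [[0.5343, 0.1563], [0.5345, 0.2377], [0.5625, 0.2376], [0.5625, 0.1555]] [0.5484 0.1968]
0.089 tips [[0.542, 0.1766], [0.542, 0.2178]] centre [0.548  0.1972]
0.091 tips [[0.5412, 0.1768], [0.5413, 0.2176]] centre [0.5472 0.1972]
0.093 tips [[0.5405, 0.177], [0.5405, 0.2174]] centre [0.5465 0.1972]
tcp [0.5473 0.1977]
```

Call:
apply_moves(
  moves=[0.045, 0.01, -0.5, 0, 0, 0, 0.045, 0.01, -1, 0, 0, 0, 0.045, 0.01, -1.4, 0, 0, 0, 0.045, 0.01, -1.4, 0, 0, 0, 0.045, 0.01, -1.4, 0, 0, 0],
)

```text
clock: 24.37
tcp_pos: [0.4599, 0.3577, 0.1397]
orientation: [-0.001, -0.156, 0.988, -0.0]
wrist_force: [0.2, 1.3, 0.0]
finger_gap: 0.0578
grip_force: 7.4
```

Run:
```python
from h import *
s=st(); th=np.radians(18); print(s["tcp_pos"][:2]@[np.cos(th),np.sin(th)])
```

```text
t 24.37 tcp [0.4599 0.3577 0.1397] yawY 107.99 down [-0.001 -0.    -1.   ] F [0.2 1.3 0. ] gap 0.0578 j [ 0.52  0.38 -0.13  1.06  0.    0.21]
0.5478759787170067
```

Call:
apply_moves(
  moves=[0.02, 0, -0.2, 0, 0, 0, 0.02, 0, -0.5, 0, 0, 0, 0.02, 0, -0.8, 0, 0, 0, 0.02, 0, -0.8, 0, 0, 0],
)

```text
clock: 24.7
tcp_pos: [0.4598, 0.3575, 0.1183]
orientation: [-0.001, -0.156, 0.988, -0.0]
wrist_force: [-1.4, -0.2, -1.3]
finger_gap: 0.058
grip_force: 7.4
```

Call:
apply_moves(
  moves=[0, 0, -0.3, 0, 0, 0, 0, 0, -0.6, 0, 0, 0, 0, 0, -0.9, 0, 0, 0, 0, 0, -1.1, 0, 0, 0, 0, 0, -1.18, 0, 0, 0, 0, 0, -1.18, 0, 0, 0],
)

```text
clock: 25.2
tcp_pos: [0.4603, 0.3578, 0.0897]
orientation: [-0.001, -0.156, 0.988, -0.0]
wrist_force: [0.6, 0.6, -0.7]
finger_gap: 0.0582
grip_force: 7.4
```

Call:
apply_moves(
  moves=[0, 0, -0.03, 0, 0, 0, 0, 0, -0.05, 0, 0, 0, 0, 0, -0.05, 0, 0, 0],
)

```text
clock: 25.45
tcp_pos: [0.4609, 0.3581, 0.0895]
orientation: [0.0, -0.156, 0.988, 0.0]
wrist_force: [0.6, 0.6, -1.5]
finger_gap: 0.0584
grip_force: 7.4
```

Call:
apply_moves(
  moves=[0, 0, -0.03, 0, 0, 0, 0, 0, -0.05, 0, 0, 0, 0, 0, -0.05, 0, 0, 0],
)

```text
clock: 25.7
tcp_pos: [0.4613, 0.3583, 0.0889]
orientation: [0.001, -0.156, 0.988, 0.0]
wrist_force: [-0.0, -1.0, 4.5]
finger_gap: 0.058
grip_force: 6.5
```

The tips are on the pocket floor. I release and rise straight up.

Call:
apply_moves(
  moves=[0, 0, 0, 0, 0, 0, 0, 0, 0, 0, 0, 0, 0, 0, 0, 0, 0, 0, 0, 0, 0, 0, 0, 0, 0, 0, 0, 0, 0, 0, 0, 0, 0, 0, 0, 0, 0, 0, 0.5, 0, 0, 0, 0, 0, 1.3, 0, 0, 0, 0, 0, 2.4, 0, 0, 0, 0, 0, 3.8, 0, 0, 0, 0, 0, 5.2, 0, 0, 0, 0, 0, 6.6, 0, 0, 0, 0, 0, 8, 0, 0, 0, 0, 0, 8, 0, 0, 0, 0, 0, 8, 0, 0, 0],
  claw=100,
)

```text
clock: 26.95
tcp_pos: [0.4618, 0.3587, 0.2907]
orientation: [0.003, -0.156, 0.988, 0.001]
wrist_force: [-0.6, -1.1, -0.5]
finger_gap: 0.085
grip_force: 0.0
```

Run:
```python
from h import *
st()
c,K,T=cam("scene")
im,Kw,Tw=cam("wrist"); hsv=cv2.cvtColor(im,cv2.COLOR_BGR2HSV)
m=((hsv[...,1]>150)&((hsv[...,0]<8)|(hsv[...,0]>172))&(hsv[...,2]>60)).astype(np.uint8)
n,l,s,ce=cv2.connectedComponentsWithStats(m)
for i in range(1,n):
    if s[i,4]>100: print("pad",s[i],ray(ce[i],.094,Kw,Tw).round(4))
z=np.load("scene0.npz")["im"]
d=cv2.absdiff(c,z).max(2); 
a=cv2.resize(c[150:310,130:430],(800,427),interpolation=cv2.INTER_CUBIC); cv2.imwrite("pics/f.png",a)
for nm,P in dict(spray=(.527,-.475,.1),jar=(.69,.237,.03),spool=(.71,-.006,.02),driver=(.393,.012,.01),blue=(.4916,.148,.022),grey=(.487,.178,.022)).items():
    u,v=proj([P],K,T)[0].astype(int); print(nm,d[v-8:v+8,u-8:u+8].mean().round(1))
```

```text
t 26.95 tcp [0.4618 0.3587 0.2907] yawY 108.0 down [ 0.005  0.003 -1.   ] F [-0.6 -1.1 -0.5] gap 0.085 j [0.52 0.32 0.16 1.4  0.   0.21]
pad [228 155  13  22 240] [[0.4669 0.3337 0.094 ]]
pad [277 155  13  22 247] [[0.4515 0.3801 0.094 ]]
spray 36.6
jar 1.6
spool 1.9
driver 1.8
blue 11.3
grey 1.3
```

View pics/f.png

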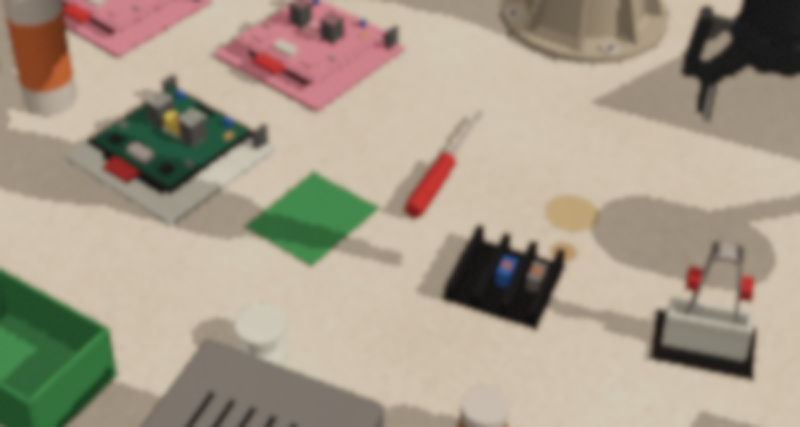

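The final scene shows the yellow coil on the level board at (170,122), the tongs standing in the stand at (722,290), and the other things in place.

```bash
python3 -c "
from workcell import job
print(job.hand_in())"
```

```text
the job is handed in; nothing more can be done
None
```

I handed the job in at about 27 s of robot time. The board is level, the yellow coil lies within 1 mm of the centre of the outline, long side between the heat sinks, and the tongs are back in their stand. I saw nothing else moved, and no verdict came back.

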